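# Re-peg the pay hatch stay to wide open

### The arm

A 6-joint arm with a two-finger parallel gripper is mounted at the origin on the work surface. World frame = base frame: x ahead of the robot, y to its left, z up, the work surface at z = 0. Lengths are in mm, angles in degrees, forces in N, time in s.
With the tool pointing down it reaches from about 300 to 850 mm from the base axis. Payload 4.2 kg.
Tool frame: the origin (TCP) lies at the very end of the fingers, on their centre line; the grasp point (between the pads) lies 19 mm behind it (env.grip_point_offset is the distance from the TCP to the grasp point, in mm); z points along the fingers, y is the line along which they close (so a half turn about z gives the same grasp; the last joint's range is limited). The gripper opens to 91 mm and grips with 3 to 60 N. Pads are 32 mm wide; open, the fingers measure 118 mm over their backs; the gripper's body (76 mm by 178 mm) begins 60 mm behind the grasp point.
Start: joints at [-74.255, 18.312, 89.639, -0, 72.044, -1.146], TCP at [167.068, -550.21, 213.976] pointing down, gripper open.
Joint ranges: [-177.97, 177.97], [-48.28, 115.42], [12.27, 149.76], [-77.06, 257.06], [2.81, 150.46], [-146.56, 146.56]. Speed limits (degrees/s): [147.25, 147.25, 180, 180, 180, 180].

### API

Orientations are given as [roll, pitch, yaw] about the fixed x, y, z axes, in that order (R = Rz(yaw) Ry(pitch) Rx(roll)).
In Python, from workcell import env gives the robot as it stands. The module is installed in compiled form; this text tells all that it offers.
- The arm moves only by the tool arm_command, never from a script. Its argument "rows" is a list of rows, each an object with "delta_pos": the shift along the tool's x, y, z in mm, a list of three; "roll": the turn about the tool's z in units of 5 degrees (1.0 is 5 degrees); "jaw": the opening in per cent of the stroke, from 0 (shut) to 100 (fully open). A call has 1 to 20 rows; each row is the pose to reach, as a shift and turn from the pose commanded when the call began, along the tool's axes at that moment; what a row does not reach only later rows make up. A row lasts 1/12 s, in which the tool goes at most 41.7 mm and 7.16 degrees, less where a joint would pass 70% of its speed; a pose out of reach is approached as far as the arm can. A call with a gripper value outside its range is refused whole. The fingers move at their own pace and stop on an object; "squeeze" is the grip in N (left out, the last holds). Time passes only in rows, so rows that repeat a pose let the fingers close. It gives the time, the measured TCP pose, the force, the opening and the grip force at its end, in the units of the state.
- env.state(): the state, without advancing time (a new reading comes with each control period).
- env.grab_frame(name): name is "scene" or "top" or "wrist"; returns a dict with "img" (400x640x3 uint8, blue, green, red), "z_map" (400x640 float32, mm along the optical axis (not along the pixel's ray), 0 where there is no reading), "fov_y" (degrees; the focal length in pixels is half the picture's height over the tangent of half this angle, whatever the lens; pixels are square), "cx", "cy" (the principal point, pixels), "dist" ([k1, k2, p1, p2, k3] as OpenCV has them; the pictures are not rectified), "R" (3x3) and "t" (3): a world point X has camera coordinates R X + t; the wrist camera has in their place "T_tool_cam" (4x4, takes a point from camera to tool coordinates, whose origin is the TCP and whose axes are the flange's). Camera axes: x right, y down, z forward; pixel columns grow to the right and rows downward; lengths in mm; the calibration is good to about 2 mm. A picture is of the moment at which its call begins: read the wrist's pose just before it.
- env.job_done(): hands the job in; it is judged then, once.
The state is a dict: "time_s": time; "qpos": joint angles; "qvel": joint speeds; "effort": joint torques, N m; "ee_pos": TCP position; "ee_rot": TCP orientation; "force": force on the tool from outside, world axes, zero at the start; "torque": the same for the moment, N m; "gripper_width": finger opening in mm; "gripper_force": force on a finger pad.
Only numpy, scipy, OpenCV 4.12 (cv2) and the standard library are available. Lean on these libraries where they do the work, as an engineer would, in place of code of your own. Each camera call takes 0.05 s, during which the arm holds its last target. There are 200 camera calls.

### The job

The pay hatch in the stall's counter screen is only ajar. Lift its green stay by the black knob off the pin, swing the hatch out with the stay, and drop the red-marked hole nearest the knob over the same pin, so that the stay lies level and the hatch is held wide open; then let go. Leave the tape, pack, tub and screwdriver on your side of the screen where they are.

Things in the scene. Friction and masses are not known exactly. Their poses are not given: they have to be found in the camera images.
- screen: Clear counter screen in an aluminium frame, 500 mm wide, 290 mm high, fixed to the table. Origin: on the table under the middle of its bottom rail (30 mm thick, 60 mm high). x points through the screen to the customers, away from the robot; y along it to the left; z up. A ledge on the robot's side (top 60 mm high, out to x = -70 mm, |y| < 120 mm) carries the pin.
- shelf_edge (a point): Middle of the lower front edge of the red-lipped clear shelf above the ledge on the robot's side: x = -95 mm of screen, 262 mm high, |y| < 200 mm. The shelf blocks a hand coming straight down at the pin or at the knob's final place (x = -68 mm): come in under it from the robot's side, leaning 30 to 45 degrees from vertical.
- hatch_hinge (a point): Upright hinge axis of the hatch, at x = 0, y = +110 mm of screen.
- hatch (a joint): Angle (rad) of the white-framed clear pay hatch, 210 mm wide, about hatch_hinge. 0 is closed (hatch along -y of the screen); it grows as the free edge swings out to +x, limit 1.5. Light friction, follows the stay. Holes a, b, c on the pin give 0.349, 0.698, 1.047; it starts at 0.349.
- stay_swivel (a joint): Angle (rad) of the stay about an upright swivel under the hatch, 150 mm from its hinge. The stay's heading in the screen's frame is hatch + stay_swivel: at 0 it runs from the swivel straight to -x of the screen, positive is anticlockwise from above. Turns freely. On the pin, hole a has heading -0.467, hole c +0.155.
- stay (a joint): Lift angle (rad) of the stay about a level axis through its swivel at the height of its underside (70 mm above the table). 0 is level (a stop holds it there, 10 mm above the ledge, on or off the pin); it grows as the knob end rises, limit 0.7. The stay weighs about 0.16 kg and falls back when let go.
- pin_tip (a point): Middle of the top end of the upright brass pin on the ledge (at x = -30, y = +10 mm of the screen). The pin is 10 mm in diameter, its top 90 mm above the table, thus 14 mm above the top of a seated stay. The stay's underside must rise 20 mm at the pin to come clear. z up.
- hole_a (a point): Stay hole nearest the hatch, on the pin at the start: its centre on the stay's underside, 91 mm from the swivel axis. The green stay is a flat bar 227 mm long, 30 mm wide, 6 mm thick, with three 15 mm through holes in line; z is the stay's upward normal.
- hole_b (a point): Middle hole of the stay, same kind, 127 mm from the swivel axis.
- hole_c (a point): Hole of the stay nearest the knob, between two red bands, same kind, 162 mm from the swivel axis: the hole to be used.
- knob (a point): Point on the axis of the stay's black round knob, a good place to grip: 34 mm above the stay's underside, 200 mm from the swivel axis and 38 mm beyond hole c. The knob is a cylinder 20 mm in diameter standing 45 mm up from the bar's top (its top 51 mm above the underside). Height 104 mm above the table with the stay level.
- tape_brown: Bystander: roll of brown tape lying flat, 96 mm across, 25 mm high. Origin under its centre.
- pack: Bystander: flat orange pack 110 x 85 x 18 mm. Origin under its centre.
- can: Bystander: blue tub with white cap, 60 mm across, 75 mm high. Origin under its centre.
- screwdriver: Bystander: yellow-handled screwdriver lying on the table in front of the screen. Origin under it, x along it.

How it is judged:
By the outcome, as a careful person would: the job done as asked, in the order asked, and still so for the second after the job is handed in, with the robot touching nothing.
It also fails if it takes over 45 s, if anything falls off the work surface, if the arm or the gripper's body presses on something with over 40 N, if the wrist force passes 120 N, or if a joint passes its speed limit or range.

## Working session

There is one attempt and no reset: what is moved stays moved. The work goes in short steps, Python scripts to look and compute and a tool call to move; the robot and the scene stay as the last step left them, time stands still between calls to the robot, and variables do not carry over. Pictures are saved under pics/ and viewed, at most 10 in all, crops included, and the job is handed in when it is done.

Besides the shell and the picture viewer there is one more tool, called after "Emit:" as name(argument=value, ...), one argument or row to a line, values as JSON. arm_command: Moves the arm, as the interface text tells. Its arguments: {"type":"object","properties":{"rows":{"type":"array"},"squeeze":{"type":"number"}},"required":["rows"]}

```bash
mkdir -p pics
python3 - <<'E'
from workcell import env
import cv2,numpy as np
s=env.state();print(s['ee_pos'],s['ee_rot'],s['time_s'],env.grip_point_offset)
for n in ("scene","top"):
    f=env.grab_frame(n);cv2.imwrite(f"pics/{n}0.png",f['img']);np.savez(f"{n}0.npz",**f)
    print(n,f['fov_y'],f['cx'],f['cy'],f['dist'],(-np.array(f['R']).T@f['t']).round())
E
```

```text
[ 166.91588977 -549.71153458  213.1182326 ] [-1.79899176e+02 -1.53706214e-03  1.68897147e+01] 0.0 18.8
scene 46.11786653444638 321.10321026310265 192.6984830253433 [-0.14001006  0.          0.          0.          0.        ] [ 463.  207. 1023.]
top 57.428626087218824 327.1979690991439 202.98180516625249 [-0.02669049  0.          0.          0.          0.        ] [510. -25. 904.]
```

View pics/scene0.png

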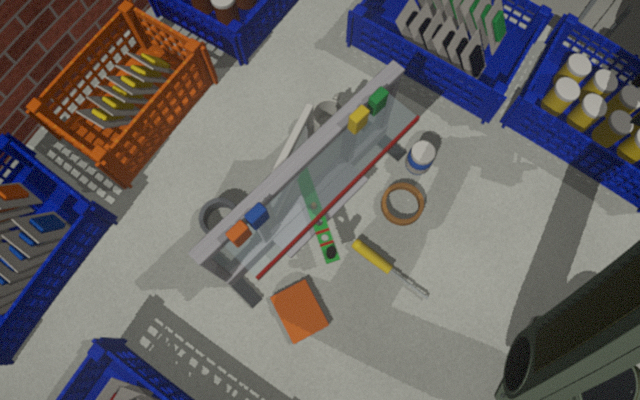

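View pics/top0.png

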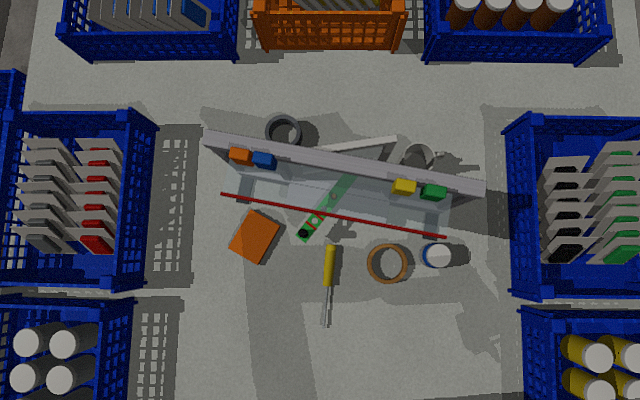

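The scene view shows the red lip from (258,277) to (418,118) and the knob at about (331,252). In the top view the lip runs from (221,194) to (445,237), the knob is at (304,232), and the screwdriver, at (329,265), lies to the right of the knob.

```bash
cat > h.py <<'E'
import cv2,numpy as np
def K(f):
    fl=200/np.tan(np.radians(f['fov_y'])/2);return np.array([[fl,0,f['cx']],[0,fl,f['cy']],[0,0,1]],float)
def rays(f,uv):
    n=cv2.undistortPoints(np.array(uv,float).reshape(-1,1,2),K(f),np.array(f['dist'],float))[:,0]
    return np.c_[n,np.ones(len(n))]
def pts(f,uv,z=None):  # world points from depth, or onto plane z
    r=rays(f,uv);R=np.array(f['R']);t=np.array(f['t'])
    C=-R.T@t;d=r@R
    if z is None:
        u=np.array(uv).round().astype(int);s=f['z_map'][u[:,1],u[:,0]]
    else: s=(z-C[2])/d[:,2]
    return C+d*s[:,None]
def mask(f,lo,hi):
    m=cv2.inRange(cv2.cvtColor(f['img'],cv2.COLOR_BGR2HSV),lo,hi);v,u=np.nonzero(m);return np.c_[u,v]
E
python3 - <<'E'
from h import *
for n in("scene","top"):
    f=dict(np.load(n+"0.npz"))
    hsv=cv2.cvtColor(f['img'],cv2.COLOR_BGR2HSV)
    print(n)
    uv=np.r_[mask(f,(0,150,60),(6,255,255)),mask(f,(174,150,60),(180,255,255))]
    P=pts(f,uv);k=(P[:,2]>225)&(P[:,2]<300)&(abs(P[:,1])<350);uv=uv[k];P=P[k]
    c=P.mean(0);d=np.linalg.svd(P[:,:2]-c[:2],full_matrices=False)[2][0];s=(P[:,:2]-c[:2])@d
    print('lip',len(P),c.round(1),'dir',d.round(4),'ang',np.degrees(np.arctan2(d[1],d[0])).round(2),s.min().round(),s.max().round(),'z',np.percentile(P[:,2],[5,50,95]).round())
    i=[s.argmin(),s.argmax()];print('ends z266',pts(f,uv[i],266).round(1).tolist())
    # knob: dark pixels with z 90..135 near
    g=mask(f,(0,0,0),(180,255,45));P=pts(f,g)
    k=(P[:,2]>75)&(P[:,2]<140)&(P[:,0]>300)&(P[:,0]<700)&(abs(P[:,1])<200)
    print('knob',k.sum(),P[k].mean(0).round(1),np.median(P[k],0).round(1),P[k].min(0).round(),P[k].max(0).round(), g[k].mean(0))
    # screen top: points of height 280-300
    vv,uu=np.mgrid[0:400,0:640];a=np.c_[uu.ravel(),vv.ravel()];P=pts(f,a)
    k=(P[:,2]>283)&(P[:,2]<297)&(P[:,0]>350)&(P[:,0]<800)&(abs(P[:,1])<350);P=P[k]
    sat=hsv[a[k][:,1],a[k][:,0],1];P=P[sat<60]
    rc=cv2.minAreaRect(P[:,:2].astype(np.float32));print('rail',len(P),rc)
    for nm,lo,hi in(('pack',(5,150,80),(14,255,255)),('yellow',(22,150,80),(32,255,255)),('green',(50,120,50),(75,255,255))):
        u=mask(f,lo,hi);P=pts(f,u);k=(P[:,0]>250)&(P[:,0]<750)&(abs(P[:,1])<250)&(P[:,2]<95)&(P[:,2]>3);print(nm,k.sum(),P[k].mean(0).round(),P[k].min(0).round(),P[k].max(0).round())
E
```

```text
scene
lip 537 [570.7  -4.1 275.7] dir [0.1753 0.9845] ang 79.9 -210.0 186.0 z [273. 276. 278.]
ends z266 [[537.2, -215.4, 266.0], [605.9, 178.6, 266.0]]
knob 17 [540.9  54.2 112.6] [540.5  54.9 118.7] [536.  46.  89.] [548.  59. 123.] [331.29411765 253.70588235]
rail 4422 ((650.493408203125, -29.768630981445312), (499.47320556640625, 50.8035888671875), 79.86563110351562)
pack 2061 [538. 175.  19.] [474.   8.  12.] [603. 237.  79.]
yellow 408 [476.  -5.  24.] [426. -20.  12.] [522.   6.  30.]
green 230 [571.  31.  75.] [528.  -9.  70.] [606.  67.  84.]
top
lip 707 [571.7 -21.6 275. ] dir [-0.1759 -0.9844] ang -100.13 -203.0 195.0 z [266. 276. 278.]
ends z266 [[607.3, 182.3, 266.0], [538.0, -216.8, 266.0]]
knob 73 [548.1  45.6 115.6] [547.7  45.1 119.7] [540.  37.  77.] [556.  60. 124.] [302.83561644 232.90410959]
rail 4519 ((653.2083129882812, -32.02214050292969), (500.13079833984375, 50.20075607299805), 79.8890151977539)
pack 1499 [542. 171.  19.] [ 441. -182.   13.] [607. 236.  78.]
yellow 328 [481.  -8.  25.] [430. -24.  15.] [585.  42.  78.]
green 181 [563.  34.  76.] [530.  -0.  72.] [594.  65.  83.]
```

Run:
```python
from h import *
R=np.array([[.9845,-.1755],[.1755,.9845]])  # rows: screen x,y axes... 
ex=np.array([.9845,-.1755]);ey=np.array([.1755,.9845]);O=np.array([660,-32.])
out=[]
for n,(x,y) in(("scene",(250,150)),("top",(260,150))):
    f=dict(np.load(n+"0.npz"))
    out.append(cv2.resize(f['img'][y:y+130,x:x+130],(520,520),interpolation=cv2.INTER_CUBIC)[:, :400] if 0 else cv2.resize(f['img'][y:y+130,x:x+100],(400,520),interpolation=cv2.INTER_CUBIC))
    vv,uu=np.mgrid[0:400,0:640];P=pts(f,np.c_[uu.ravel(),vv.ravel()]);q=P[:,:2]-O;X=q@ex;Y=q@ey
    k=(abs(Y)<240)&(X>-140)&(X<60)
    for z0 in(50,57,265,272,280,286,292,300):
        kk=k&(abs(P[:,2]-z0)<4);h=np.histogram(X[kk],np.arange(-120,61,10))[0];print(n,z0,h)
cv2.imwrite("pics/crop.png",np.hstack(out))
```

```text
scene 50 [14 13  9  2 33  5  0  0  0  0 14  0  0  0  0  0  0  0]
scene 57 [  6   0   4   0  67 360 114   0   0   0  46  47   0   0   0   0   0   0]
scene 265 [  0   0 161 275 397 373 407 396 338 235 132   0   0   0   1   1   1   1]
scene 272 [   0    0  560 1021 1157 1167 1168 1174 1034  689  499    0    0    0
    0    0    0    0]
scene 280 [  0   0 284  65   0   0   0   0 105  22 234   0   0   0   0   0   0   0]
scene 286 [   0    0    0    0    0    0    0    0  102   15  591  850 1003  469
    0    0    0    0]
scene 292 [   0    0    0    0    0    0    0    0   98   22  476 1220 1345  509
    0    0    0    0]
scene 300 [  0   0   0   0   0   0   0   0 118  23   6   0   0   0   0   0   0   0]
top 50 [12 10 10  6  0  0  0  0  0  0  0  0  0  0  0  0  0  0]
top 57 [4 0 0 0 0 0 0 0 0 0 0 0 0 0 0 0 0 0]
top 265 [  0   0  72  37 126 128 135 142 115  72  74   2   0   0   0   1   0   1]
top 272 [   0    0  118  716 1276 1260 1255 1235 1226  768  755    9    0    0
    0    0    0    0]
top 280 [  0   0  42 504   0   0   0   0  62  22 182  10   0   0   0   0   0   0]
top 286 [  0   0   0   0   0   0   0   0  65  22 257 563 644 514   0   0   0   0]
top 292 [   0    0    0    0    0    0    0    0   62   20  151 1363 1546 1083
    0    0    0    0]
top 300 [ 0  0  0  0  0  0  0  0 68 24 16  0  0  0  0  0  0  0]
```

View pics/crop.png

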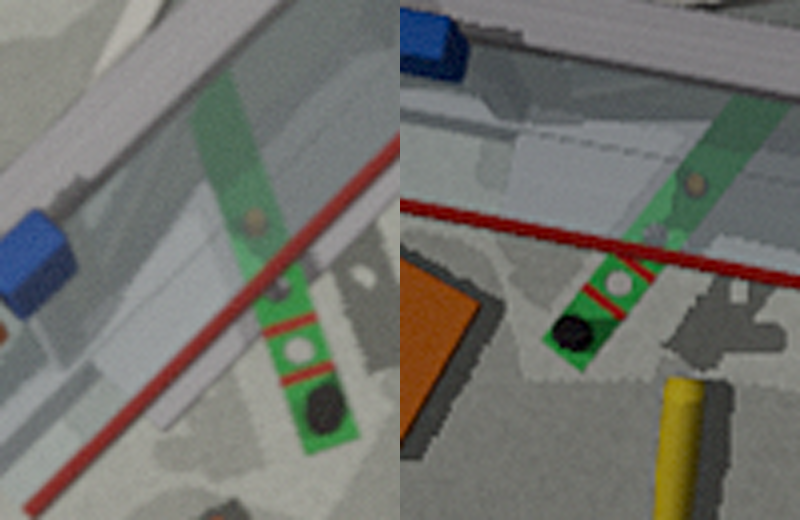

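Run:
```python
from h import *
ex=np.array([.9845,-.1755]);ey=np.array([.1755,.9845])
S=dict(np.load("scene0.npz"));T=dict(np.load("top0.npz"))
for nm,a,b,z,loc in(("pin",(314.25,205.25),(333.5,195.75),90,(-30,10)),("c",(325,237.5),(315,220.75),73,(51.3-162*.893,-31+162*.45)),("knob",(331.2,251),(303,232.7),121,(-127.3,59))):
    for f,u in((S,a),(T,b)):
        p=pts(f,[u],z)[0];print(nm,p.round(1),'O',(p[:2]-ex*loc[0]-ey*loc[1]).round(1))
```

```text
pin [628.2 -14.6  90. ] O [656.  -29.7]
pin [634.2 -19.   90. ] O [662.  -34.1]
c [573.8  26.5  73. ] O [658.4 -31.2]
c [578.4  22.4  73. ] O [662.9 -35.2]
knob [543.3  51.2 121. ] O [658.3 -29.2]
knob [548.3  44.8 121. ] O [663.2 -35.6]
```

The two views put the screen origin near (660,-32.5), with yaw -10.1°. The interface has no pitch command, so I'll try to get the lean by reaching past the arm's limit. First I'll move above the scene with tool x along screen x.

Emit:
arm_command(
  rows=[
    {"delta_pos": [0,0,-120],"roll": 0,"jaw": 100},
    {"delta_pos": [0,0,-120],"roll": 0,"jaw": 100},
    {"delta_pos": [0,0,-120],"roll": 0,"jaw": 100},
    {"delta_pos": [450,-345,-230],"roll": 5.4,"jaw": 100},
    {"delta_pos": [450,-345,-230],"roll": 5.4,"jaw": 100},
    {"delta_pos": [450,-345,-230],"roll": 5.4,"jaw": 100},
    {"delta_pos": [450,-345,-230],"roll": 5.4,"jaw": 100},
    {"delta_pos": [450,-345,-230],"roll": 5.4,"jaw": 100},
    {"delta_pos": [450,-345,-230],"roll": 5.4,"jaw": 100},
    {"delta_pos": [450,-345,-230],"roll": 5.4,"jaw": 100},
    {"delta_pos": [450,-345,-230],"roll": 5.4,"jaw": 100},
    {"delta_pos": [450,-345,-230],"roll": 5.4,"jaw": 100},
    {"delta_pos": [450,-345,-230],"roll": 5.4,"jaw": 100},
    {"delta_pos": [450,-345,-230],"roll": 5.4,"jaw": 100},
    {"delta_pos": [450,-345,-230],"roll": 5.4,"jaw": 100},
    {"delta_pos": [450,-345,-230],"roll": 5.4,"jaw": 100},
    {"delta_pos": [450,-345,-230],"roll": 5.4,"jaw": 100},
    {"delta_pos": [450,-345,-230],"roll": 5.4,"jaw": 100},
    {"delta_pos": [450,-345,-230],"roll": 5.4,"jaw": 100},
    {"delta_pos": [450,-345,-230],"roll": 5.4,"jaw": 100},
  ],
)

```text
time_s: 1.77
ee_pos: [497.1, -89.5, 443.4]
ee_rot: [180.0, 0.1, -10.1]
force: [0.4, -0.6, 0.0]
gripper_width: 91.0
gripper_force: 0.0
```

Emit:
arm_command(
  rows=[
    {"delta_pos": [400,0,0],"roll": 0,"jaw": 100},
    {"delta_pos": [400,0,0],"roll": 0,"jaw": 100},
    {"delta_pos": [400,0,0],"roll": 0,"jaw": 100},
    {"delta_pos": [400,0,0],"roll": 0,"jaw": 100},
    {"delta_pos": [400,0,0],"roll": 0,"jaw": 100},
    {"delta_pos": [400,0,0],"roll": 0,"jaw": 100},
    {"delta_pos": [400,0,0],"roll": 0,"jaw": 100},
    {"delta_pos": [400,0,0],"roll": 0,"jaw": 100},
    {"delta_pos": [400,0,0],"roll": 0,"jaw": 100},
    {"delta_pos": [400,0,0],"roll": 0,"jaw": 100},
    {"delta_pos": [400,0,0],"roll": 0,"jaw": 100},
    {"delta_pos": [400,0,0],"roll": 0,"jaw": 100},
  ],
)

```text
time_s: 2.77
ee_pos: [808.4, -145.6, 392.0]
ee_rot: [180.0, -1.9, -10.2]
force: [0.2, -0.2, -0.3]
gripper_width: 90.9
gripper_force: 0.0
```

```bash
python3 -c "
from workcell import env
s=env.state();print(s['qpos'],s['ee_pos'],s['ee_rot'])"
```

```text
[-1.10180398e+01  4.75611865e+01  1.22689844e+01  1.93104632e-02
  1.18225591e+02  8.91525216e+01] [ 808.39071104 -145.58188619  391.9624673 ] [179.98793464  -1.94427411 -10.16093521]
```

Emit:
arm_command(
  rows=[
    {"delta_pos": [2000,0,-800],"roll": 0,"jaw": 100},
    {"delta_pos": [2000,0,-800],"roll": 0,"jaw": 100},
    {"delta_pos": [2000,0,-800],"roll": 0,"jaw": 100},
    {"delta_pos": [2000,0,-800],"roll": 0,"jaw": 100},
    {"delta_pos": [2000,0,-800],"roll": 0,"jaw": 100},
    {"delta_pos": [2000,0,-800],"roll": 0,"jaw": 100},
    {"delta_pos": [2000,0,-800],"roll": 0,"jaw": 100},
    {"delta_pos": [2000,0,-800],"roll": 0,"jaw": 100},
  ],
)

```text
time_s: 3.43
ee_pos: [849.5, -151.9, 345.3]
ee_rot: [180.0, -3.6, -10.1]
force: [-0.1, -0.0, 0.2]
gripper_width: 91.3
gripper_force: 0.0
```

```bash
python3 -c "
from workcell import env
s=env.state();print(s['qpos'],s['ee_pos'],s['ee_rot'])"
```

```text
[-1.09179514e+01  5.08070880e+01  1.23183310e+01  4.60911140e-02
  1.13310095e+02  8.92090225e+01] [ 849.48817322 -151.89713199  345.28756467] [179.99191854  -3.56472099 -10.10716669]
```

Over-reaching ratchets the lean by about 1.8° per call. I'll repeat short calls that pull along the reach normal.

Emit:
arm_command(
  rows=[
    {"delta_pos": [85,0,-50],"roll": 0,"jaw": 100},
    {"delta_pos": [85,0,-50],"roll": 0,"jaw": 100},
  ],
)

```text
time_s: 3.6
ee_pos: [857.1, -153.2, 351.8]
ee_rot: [180.0, -5.5, -10.1]
force: [-1.0, 0.6, 1.7]
gripper_width: 90.9
gripper_force: 0.0
```

Emit:
arm_command(
  rows=[
    {"delta_pos": [85,0,-50],"roll": 0,"jaw": 100},
  ],
)

```text
time_s: 3.68
ee_pos: [862.5, -154.2, 357.5]
ee_rot: [180.0, -7.0, -10.1]
force: [0.1, 0.0, 0.4]
gripper_width: 91.4
gripper_force: 0.0
```

Emit:
arm_command(
  rows=[
    {"delta_pos": [85,0,-50],"roll": 0,"jaw": 100},
  ],
)

```text
time_s: 3.77
ee_pos: [868.0, -155.2, 365.1]
ee_rot: [180.0, -8.7, -10.1]
force: [0.4, -1.1, -0.7]
gripper_width: 91.5
gripper_force: 0.0
```

Emit:
arm_command(
  rows=[
    {"delta_pos": [850,0,-500],"roll": 0,"jaw": 100},
  ],
)

```text
time_s: 3.85
ee_pos: [872.9, -156.0, 373.1]
ee_rot: [180.0, -10.3, -10.1]
force: [0.3, 0.2, -0.8]
gripper_width: 91.0
gripper_force: 0.0
```

Emit:
arm_command(
  rows=[
    {"delta_pos": [850,0,-500],"roll": 0,"jaw": 100},
  ],
)

```text
time_s: 3.93
ee_pos: [877.3, -156.8, 381.4]
ee_rot: [180.0, -11.8, -10.1]
force: [0.3, -0.0, -0.4]
gripper_width: 91.4
gripper_force: 0.0
```

It gives 1.6° per one-row call, and I need about 42°.

Emit:
arm_command(
  rows=[
    {"delta_pos": [90,0,-30],"roll": 0,"jaw": 100},
  ],
)

```text
time_s: 4.02
ee_pos: [885.6, -158.3, 385.3]
ee_rot: [180.0, -13.5, -10.1]
force: [-0.1, -1.3, -0.2]
gripper_width: 91.1
gripper_force: 0.0
```

Emit:
arm_command(
  rows=[
    {"delta_pos": [90,0,-30],"roll": 0,"jaw": 100},
  ],
)

```text
time_s: 4.1
ee_pos: [894.4, -159.8, 387.0]
ee_rot: [180.0, -15.0, -10.1]
force: [0.0, 0.3, 0.2]
gripper_width: 91.5
gripper_force: 0.0
```

Emit:
arm_command(
  rows=[
    {"delta_pos": [90,0,-30],"roll": 0,"jaw": 100},
  ],
)

```text
time_s: 4.18
ee_pos: [902.4, -161.2, 390.1]
ee_rot: [180.0, -16.6, -10.1]
force: [-0.3, 0.6, -0.4]
gripper_width: 91.4
gripper_force: 0.0
```

Emit:
arm_command(
  rows=[
    {"delta_pos": [90,0,-30],"roll": 0,"jaw": 100},
  ],
)

```text
time_s: 4.27
ee_pos: [909.8, -162.5, 394.8]
ee_rot: [180.0, -18.1, -10.1]
force: [0.7, 0.5, -0.1]
gripper_width: 91.3
gripper_force: 0.0
```

Emit:
arm_command(
  rows=[
    {"delta_pos": [90,0,-30],"roll": 0,"jaw": 100},
  ],
)

```text
time_s: 4.35
ee_pos: [916.7, -163.8, 400.6]
ee_rot: [180.0, -19.8, -10.1]
force: [0.4, -0.3, -0.6]
gripper_width: 91.1
gripper_force: 0.0
```

Emit:
arm_command(
  rows=[
    {"delta_pos": [90,0,-30],"roll": 0,"jaw": 100},
  ],
)

```text
time_s: 4.43
ee_pos: [923.0, -164.8, 407.3]
ee_rot: [180.0, -21.4, -10.1]
force: [0.8, -0.3, -0.4]
gripper_width: 91.2
gripper_force: 0.0
```

Emit:
arm_command(
  rows=[
    {"delta_pos": [90,0,-20],"roll": 0,"jaw": 100},
  ],
)

```text
time_s: 4.52
ee_pos: [931.1, -166.3, 412.8]
ee_rot: [180.0, -23.1, -10.1]
force: [-0.0, 0.1, -0.1]
gripper_width: 91.2
gripper_force: 0.0
```

Emit:
arm_command(
  rows=[
    {"delta_pos": [90,0,-20],"roll": 0,"jaw": 100},
  ],
)

```text
time_s: 4.6
ee_pos: [938.8, -167.6, 417.2]
ee_rot: [180.0, -24.7, -10.1]
force: [-0.2, -0.3, 0.2]
gripper_width: 91.4
gripper_force: 0.0
```

Emit:
arm_command(
  rows=[
    {"delta_pos": [90,0,-20],"roll": 0,"jaw": 100},
  ],
)

```text
time_s: 4.68
ee_pos: [945.9, -168.9, 422.9]
ee_rot: [180.0, -26.2, -10.1]
force: [0.0, -0.1, 0.9]
gripper_width: 91.2
gripper_force: 0.0
```

Emit:
arm_command(
  rows=[
    {"delta_pos": [90,0,-20],"roll": 0,"jaw": 100},
  ],
)

```text
time_s: 4.77
ee_pos: [952.3, -170.0, 429.8]
ee_rot: [180.0, -27.9, -10.1]
force: [0.1, 1.3, -0.4]
gripper_width: 91.3
gripper_force: 0.0
```

Emit:
arm_command(
  rows=[
    {"delta_pos": [90,0,0],"roll": 0,"jaw": 100},
  ],
)

```text
time_s: 4.85
ee_pos: [962.7, -171.9, 433.2]
ee_rot: [180.0, -29.7, -10.1]
force: [-0.4, -0.2, 1.1]
gripper_width: 91.1
gripper_force: 0.0
```

Emit:
arm_command(
  rows=[
    {"delta_pos": [90,0,0],"roll": 0,"jaw": 100},
  ],
)

```text
time_s: 4.93
ee_pos: [973.2, -173.7, 433.5]
ee_rot: [180.0, -31.2, -10.1]
force: [-0.3, 0.5, -0.0]
gripper_width: 91.2
gripper_force: 0.0
```

Emit:
arm_command(
  rows=[
    {"delta_pos": [90,0,0],"roll": 0,"jaw": 100},
  ],
)

```text
time_s: 5.02
ee_pos: [982.9, -175.4, 435.5]
ee_rot: [180.0, -32.8, -10.1]
force: [0.1, -0.4, -1.0]
gripper_width: 91.4
gripper_force: 0.0
```

Emit:
arm_command(
  rows=[
    {"delta_pos": [90,0,0],"roll": 0,"jaw": 100},
  ],
)

```text
time_s: 5.1
ee_pos: [991.7, -177.0, 439.2]
ee_rot: [180.0, -34.4, -10.1]
force: [-0.3, -0.1, -0.4]
gripper_width: 90.9
gripper_force: 0.0
```

Emit:
arm_command(
  rows=[
    {"delta_pos": [90,0,0],"roll": 0,"jaw": 100},
  ],
)

```text
time_s: 5.18
ee_pos: [999.8, -178.4, 444.2]
ee_rot: [180.0, -36.0, -10.1]
force: [1.4, 0.1, -0.2]
gripper_width: 90.9
gripper_force: 0.0
```

Emit:
arm_command(
  rows=[
    {"delta_pos": [90,0,0],"roll": 0,"jaw": 100},
  ],
)

```text
time_s: 5.27
ee_pos: [1007.2, -179.7, 450.2]
ee_rot: [180.0, -37.6, -10.1]
force: [0.2, 0.0, -0.7]
gripper_width: 91.5
gripper_force: 0.0
```

Emit:
arm_command(
  rows=[
    {"delta_pos": [90,0,0],"roll": 0,"jaw": 100},
  ],
)

```text
time_s: 5.35
ee_pos: [1013.9, -180.9, 457.2]
ee_rot: [180.0, -39.3, -10.1]
force: [-0.6, 0.9, -0.0]
gripper_width: 91.0
gripper_force: 0.0
```

Emit:
arm_command(
  rows=[
    {"delta_pos": [90,0,0],"roll": 0,"jaw": 100},
  ],
)

```text
time_s: 5.43
ee_pos: [1019.9, -182.0, 465.1]
ee_rot: [180.0, -40.9, -10.1]
force: [0.8, 0.6, -0.1]
gripper_width: 91.5
gripper_force: 0.0
```

```bash
python3 -c "
from workcell import env
s=env.state();print(s['qpos'],s['ee_pos'],s['ee_rot'])"
```

```text
[-10.92270834  48.1488633   12.32283938   0.52762384  78.60568304
  89.27182283] [1019.92787385 -182.02824812  465.1281373 ] [179.97628525 -40.92577193 -10.0969345 ]
```

The lean is 40.9°. I'll back out over the screen at this height, then descend in front of the knob to look.

Emit:
arm_command(
  rows=[
    {"delta_pos": [-455,-145,-395],"roll": 0,"jaw": 100},
    {"delta_pos": [-455,-145,-395],"roll": 0,"jaw": 100},
    {"delta_pos": [-455,-145,-395],"roll": 0,"jaw": 100},
    {"delta_pos": [-455,-145,-395],"roll": 0,"jaw": 100},
    {"delta_pos": [-455,-145,-395],"roll": 0,"jaw": 100},
    {"delta_pos": [-455,-145,-395],"roll": 0,"jaw": 100},
    {"delta_pos": [-455,-145,-395],"roll": 0,"jaw": 100},
    {"delta_pos": [-455,-145,-395],"roll": 0,"jaw": 100},
    {"delta_pos": [-455,-145,-395],"roll": 0,"jaw": 100},
    {"delta_pos": [-455,-145,-395],"roll": 0,"jaw": 100},
    {"delta_pos": [-455,-145,-395],"roll": 0,"jaw": 100},
    {"delta_pos": [-455,-145,-395],"roll": 0,"jaw": 100},
    {"delta_pos": [-455,-145,-395],"roll": 0,"jaw": 100},
    {"delta_pos": [-455,-145,-395],"roll": 0,"jaw": 100},
    {"delta_pos": [-455,-145,-395],"roll": 0,"jaw": 100},
    {"delta_pos": [-455,-145,-395],"roll": 0,"jaw": 100},
    {"delta_pos": [-455,-145,-395],"roll": 0,"jaw": 100},
    {"delta_pos": [-455,-145,-395],"roll": 0,"jaw": 100},
  ],
)

```text
time_s: 6.93
ee_pos: [450.9, 67.4, 467.9]
ee_rot: [-179.9, -41.0, -10.0]
force: [0.8, 0.1, -0.3]
gripper_width: 91.1
gripper_force: 0.0
```

Emit:
arm_command(
  rows=[
    {"delta_pos": [-150,0,175],"roll": 0,"jaw": 100},
    {"delta_pos": [-150,0,175],"roll": 0,"jaw": 100},
    {"delta_pos": [-150,0,175],"roll": 0,"jaw": 100},
    {"delta_pos": [-150,0,175],"roll": 0,"jaw": 100},
    {"delta_pos": [-150,0,175],"roll": 0,"jaw": 100},
    {"delta_pos": [-150,0,175],"roll": 0,"jaw": 100},
    {"delta_pos": [-150,0,175],"roll": 0,"jaw": 100},
    {"delta_pos": [-150,0,175],"roll": 0,"jaw": 100},
  ],
)

```text
time_s: 7.6
ee_pos: [455.0, 57.8, 241.2]
ee_rot: [-179.6, -40.1, -9.9]
force: [-0.1, 0.2, 1.3]
gripper_width: 91.2
gripper_force: 0.0
```

Run:
```python
from workcell import env
import cv2,numpy as np
s=env.state();print(s['qpos'].round(1) if hasattr(s['qpos'],'round') else s['qpos'],s['ee_pos'],s['ee_rot'])
f=env.grab_frame("wrist");cv2.imwrite("pics/w1.png",f['img']);np.savez("w1.npz",ee_pos=s['ee_pos'],ee_rot=s['ee_rot'],**f)
print(f['T_tool_cam'],f['fov_y'],f['dist'])
```

```text
[ 18.5  -9.  128.4 -37.8  29.3 146.5] [454.99242553  57.84562144 241.16269373] [-179.62525212  -40.06885872   -9.90001325]
[[ 1.78996728e-04 -9.69383771e-01 -2.45550548e-01  7.01881449e+01]
 [ 9.99999958e-01  1.17631661e-04  2.64574840e-04  2.95943484e-01]
 [-2.27590038e-04 -2.45550585e-01  9.69383752e-01 -1.70543552e+02]
 [ 0.00000000e+00  0.00000000e+00  0.00000000e+00  1.00000000e+00]] 63.18151664181357 [-0.01736195  0.          0.          0.          0.        ]
```

View pics/w1.png

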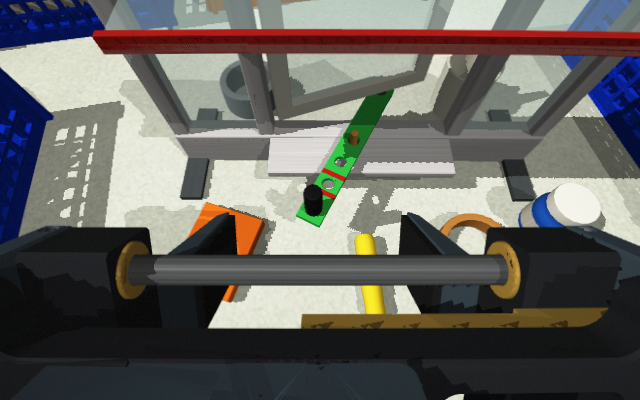

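The wrist view shows the knob at (313,200), hole c at (329,184) and the pin at (353,137). Joint 6 is at its limit and the camera sits on the shelf side, so I'll take a half turn to roll back. First I'll locate these points.

```bash
cat >> h.py <<'E'
from scipy.spatial.transform import Rotation as Ro
ex=np.array([.9845,-.1755]);ey=np.array([.1755,.9845])
def wrist(f):  # give a wrist frame R,t like the others
    Tw=np.eye(4);Tw[:3,:3]=Ro.from_euler('xyz',f['ee_rot'],degrees=True).as_matrix();Tw[:3,3]=f['ee_pos']
    C=np.linalg.inv(Tw@f['T_tool_cam']);f['R']=C[:3,:3];f['t']=C[:3,3];return f
def scr(p,O):q=np.atleast_2d(p)[:,:2]-O;return np.c_[q@ex,q@ey,np.atleast_2d(p)[:,2]]
E
python3 - <<'E'
from h import *
f=wrist(dict(np.load("w1.npz")))
O=np.array([660,-32.5])
g=mask(f,(0,0,0),(180,255,50));k=(abs(g[:,0]-313)<14)&(g[:,1]>175)&(g[:,1]<222);g=g[k];P=pts(f,g)
print('knob px',g.min(0),g.max(0),g.mean(0));print('top pts',P[P[:,2]>117].mean(0),P[:,2].max())
for nm,u,z,l in(("pintop",(353,135),90,(-30,10)),("c",(329,184),73,(51.3-162*.893,-31+162*.45)),("knobtop",(313,188),121,(-127.3,59))):
    p=pts(f,[u],z)[0];print(nm,p.round(1),'O',(p[:2]-ex*l[0]-ey*l[1]).round(1))
for u in((329,184),(353,133),(353,138)):print(pts(f,[u]).round(1))
r=np.r_[mask(f,(0,150,60),(6,255,255)),mask(f,(174,150,60),(180,255,255))];P=pts(f,r);k=(P[:,2]>255)&(P[:,2]<300);P=P[k]
print('lip',len(P),scr(P,O).mean(0).round(1),scr(P,O).min(0).round(),scr(P,O).max(0).round())
cv2.imwrite("pics/w1c.png",cv2.resize(f['img'][80:240,260:420],(640,640),interpolation=cv2.INTER_CUBIC)[:600])
E
```

```text
knob px [304 184] [322 215] [312.94274029 199.78527607]
top pts [547.46044565  47.70574282 120.27790096] 122.384999911009
pintop [632.8 -16.2  90. ] O [660.6 -31.3]
c [579.5  23.3  73. ] O [664.  -34.3]
knobtop [552.6  46.3 121. ] O [667.5 -34.1]
[[ 6.178e+02  1.420e+01 -3.000e-01]]
[[635.6 -16.8  90.3]]
[[632.1 -16.6  84.7]]
lip 8822 [-89.8  30.8 274. ] [ -93. -164.  262.] [-76. 200. 279.]
```

View pics/w1c.png

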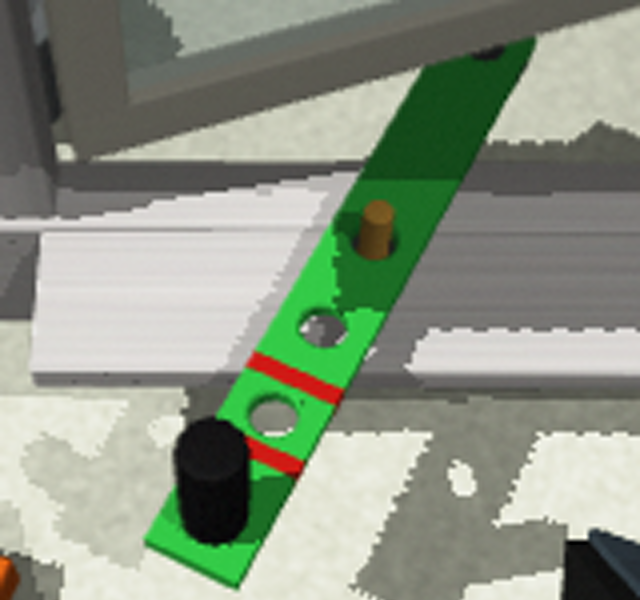

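Emit:
arm_command(
  rows=[
    {"delta_pos": [0,0,0],"roll": -18,"jaw": 100},
    {"delta_pos": [0,0,0],"roll": -18,"jaw": 100},
    {"delta_pos": [0,0,0],"roll": -18,"jaw": 100},
    {"delta_pos": [0,0,0],"roll": -18,"jaw": 100},
    {"delta_pos": [0,0,0],"roll": -18,"jaw": 100},
    {"delta_pos": [0,0,0],"roll": -18,"jaw": 100},
    {"delta_pos": [0,0,0],"roll": -18,"jaw": 100},
    {"delta_pos": [0,0,0],"roll": -18,"jaw": 100},
    {"delta_pos": [0,0,0],"roll": -18,"jaw": 100},
    {"delta_pos": [0,0,0],"roll": -18,"jaw": 100},
    {"delta_pos": [0,0,0],"roll": -18,"jaw": 100},
    {"delta_pos": [0,0,0],"roll": -18,"jaw": 100},
    {"delta_pos": [0,0,0],"roll": -18,"jaw": 100},
    {"delta_pos": [0,0,0],"roll": -18,"jaw": 100},
  ],
)

```text
time_s: 8.82
ee_pos: [455.9, 59.3, 244.5]
ee_rot: [139.6, -0.4, 80.5]
force: [0.0, -0.8, 0.1]
gripper_width: 91.2
gripper_force: 0.0
```

Emit:
arm_command(
  rows=[
    {"delta_pos": [0,0,0],"roll": -18,"jaw": 100},
    {"delta_pos": [0,0,0],"roll": -18,"jaw": 100},
    {"delta_pos": [0,0,0],"roll": -18,"jaw": 100},
    {"delta_pos": [0,0,0],"roll": -18,"jaw": 100},
    {"delta_pos": [0,0,0],"roll": -18,"jaw": 100},
    {"delta_pos": [0,0,0],"roll": -18,"jaw": 100},
    {"delta_pos": [0,0,0],"roll": -18,"jaw": 100},
    {"delta_pos": [0,0,0],"roll": -18,"jaw": 100},
    {"delta_pos": [0,0,0],"roll": -18,"jaw": 100},
    {"delta_pos": [0,0,0],"roll": -18,"jaw": 100},
    {"delta_pos": [0,0,0],"roll": -18,"jaw": 100},
    {"delta_pos": [0,0,0],"roll": -18,"jaw": 100},
    {"delta_pos": [0,0,0],"roll": -18,"jaw": 100},
    {"delta_pos": [0,0,0],"roll": -18,"jaw": 100},
  ],
)

```text
time_s: 9.98
ee_pos: [455.4, 59.0, 243.5]
ee_rot: [179.4, 40.3, 170.1]
force: [0.3, 0.1, 0.5]
gripper_width: 90.9
gripper_force: 0.0
```

```bash
python3 -c "
from workcell import env
s=env.state();print(s['qpos'],s['ee_pos'],s['ee_rot'])"
```

```text
[ 18.59744505  -9.12510159 128.28107025 -37.81973786  29.30955028
 -33.45450477] [455.35039041  59.04720698 243.49469768] [179.42121287  40.30916838 170.05927975]
```

Run:
```python
from h import *
from workcell import env
f=wrist(dict(np.load("w1.npz")))
for nm,u,z,l in(("pintop",(354.5,132),90,(-30,10)),("c",(328.25,183.75),73,(51.3-162*.893,-31+162*.45)),("knobtop",(313,191.75),121,(-127.3,59))):
    p=pts(f,[u],z)[0];print(nm,p.round(1),'O',(p[:2]-ex*l[0]-ey*l[1]).round(1))
s=env.state();R=Ro.from_euler('xyz',s['ee_rot'],degrees=True).as_matrix();print(R.round(3))
O=np.array([662,-33]);K=np.r_[O-127.3*ex+59*ey,106];print('K',K)
for b in(80,0):
    T=K+(18.8-b)*R[:,2];print(b,T,'delta tool',((T-s['ee_pos'])@R).round(1))
```

```text
pintop [637. -19.  90.] O [664.8 -34.2]
c [579.9  24.1  73. ] O [664.5 -33.5]
knobtop [548.3  47.  121. ] O [663.3 -33.4]
[[-0.751  0.166  0.639]
 [ 0.132  0.986 -0.102]
 [-0.647  0.008 -0.763]]
K [547.02765  47.42665 106.     ]
80 [507.92629886  53.65192881 152.66658593] delta tool [ 18.6   2.7 103.4]
0 [559.03917617  45.51430945  91.66451282] delta tool [ 18.6   2.7 183.4]
```

Emit:
arm_command(
  rows=[
    {"delta_pos": [18,2,40],"roll": 0,"jaw": 100},
    {"delta_pos": [18,2,70],"roll": 0,"jaw": 100},
    {"delta_pos": [18,2,100],"roll": 0,"jaw": 100},
    {"delta_pos": [18,2,120],"roll": 0,"jaw": 70},
    {"delta_pos": [18,2,130],"roll": 0,"jaw": 70},
    {"delta_pos": [18,2,130],"roll": 0,"jaw": 70},
    {"delta_pos": [18,2,130],"roll": 0,"jaw": 70},
  ],
)

```text
time_s: 10.57
ee_pos: [525.3, 50.1, 137.9]
ee_rot: [179.7, 39.7, 170.4]
force: [0.1, -0.2, 0.9]
gripper_width: 67.5
gripper_force: 0.0
```

Run:
```python
from h import *
from workcell import env
s=env.state();f=env.grab_frame("wrist");f.update(ee_pos=s['ee_pos'],ee_rot=s['ee_rot']);f=wrist(f)
cv2.imwrite("pics/w2.png",f['img'])
R=Ro.from_euler('xyz',s['ee_rot'],degrees=True).as_matrix();print(s['ee_pos'],s['ee_rot'],s['gripper_width'])
K=np.r_[np.array([663,-33.5])-127.3*ex+59*ey,106]
print(((K+18.8*R[:,2]-s['ee_pos'])@R).round(1))
```

```text
[525.29252852  50.08345823 137.9343161 ] [179.74276607  39.74241194 170.36668569] 67.50044447774822
[ 2.8  0.5 58. ]
```

View pics/w2.png

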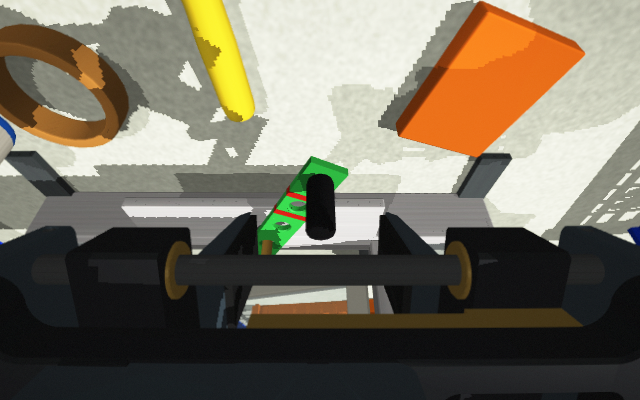

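The knob is centred between the fingers at column 320. I'll advance and grip.

Emit:
arm_command(
  rows=[
    {"delta_pos": [2,0,25],"roll": 0,"jaw": 70},
    {"delta_pos": [2,0,45],"roll": 0,"jaw": 70},
    {"delta_pos": [2,0,57],"roll": 0,"jaw": 70},
    {"delta_pos": [2,0,57],"roll": 0,"jaw": 70},
    {"delta_pos": [2,0,57],"roll": 0,"jaw": 40},
    {"delta_pos": [2,0,57],"roll": 0,"jaw": 25},
    {"delta_pos": [2,0,57],"roll": 0,"jaw": 10},
    {"delta_pos": [2,0,57],"roll": 0,"jaw": 10},
    {"delta_pos": [2,0,57],"roll": 0,"jaw": 10},
    {"delta_pos": [2,0,57],"roll": 0,"jaw": 10},
  ],
  squeeze=15,
)

```text
time_s: 11.45
ee_pos: [562.1, 46.1, 112.0]
ee_rot: [179.9, 37.7, 170.2]
force: [-0.9, 0.1, -0.1]
gripper_width: 26.6
gripper_force: 0.0
```

Run:
```python
from h import *
from workcell import env
s=env.state();R=Ro.from_euler('xyz',s['ee_rot'],degrees=True).as_matrix();print(s['qpos'],s['ee_pos'],s['ee_rot'],s['gripper_width'],s['gripper_force'])
G=s['ee_pos']-18.8*R[:,2];print('grasp screen',scr(G,np.array([663,-33.5])).round(1))
E=np.c_[np.r_[ex,0],np.r_[ey,0],[0,0,1]]
print('screen axes in tool',(R.T@E).round(3).T)
# path: hatch angle h, lift w -> knob (34 up stay normal, 200 out)
def knob(h,w,above=36):
    sw=np.array([150*np.sin(h),110-150*np.cos(h)])
    # heading is such that pin line stays on the bar
    d=np.array([-30,10])-sw;d/=np.hypot(*d)
    r=200*np.cos(w)-above*np.sin(w);return np.r_[sw+d*r,70+200*np.sin(w)+above*np.cos(w)],np.hypot(*(np.array([-30,10])-sw))
k0=knob(.349,0)[0]
for h,w in((.349,0),(.349,.14),(.349,.27),(.45,.27),(.55,.27),(.7,.27),(.8,.27),(.9,.25),(1.0,.22),(1.047,.2),(1.047,.1),(1.047,0)):
    k,dist=knob(h,w);print(h,w,k.round(1),'dist',dist.round(1),'tool delta',(R.T@E@(k-k0)).round(1).tolist())
```

```text
[ 10.75068859  12.35853988 128.84397955 -77.00485168  12.55434887
   3.18251288] [562.07482197  46.0628226  111.97301816] [179.85062391  37.68724249 170.23652065] 26.623666150351344 0.0
grasp screen [[-124.8   60.5  126.9]]
screen axes in tool [[-0.791 -0.008  0.611]
 [-0.005  1.     0.006]
 [-0.611  0.002 -0.791]]
0.349 0 [-127.3   59.   106. ] dist 91.0 tool delta [0.0, 0.0, 0.0]
0.349 0.14 [-121.1   55.9  133.6] dist 91.0 tool delta [-21.8, -3.1, -18.0]
0.349 0.27 [-112.3   51.4  158. ] dist 91.0 tool delta [-43.7, -7.6, -32.0]
0.45 0.27 [-106.6   38.2  158. ] dist 101.5 tool delta [-48.1, -20.9, -28.7]
0.55 0.27 [-99.   27.7 158. ] dist 111.9 tool delta [-54.1, -31.4, -24.1]
0.7 0.27 [-85.3  16.4 158. ] dist 127.5 tool delta [-64.9, -42.8, -15.8]
0.8 0.27 [-75.5  11.5 158. ] dist 137.7 tool delta [-72.6, -47.8, -9.8]
0.9 0.25 [-67.2   8.3 154.4] dist 147.7 tool delta [-76.9, -51.1, -1.8]
1.0 0.22 [-59.7   6.4 148.8] dist 157.4 tool delta [-79.4, -53.1, 7.1]
1.047 0.2 [-56.7   5.8 145. ] dist 161.8 tool delta [-79.5, -53.7, 12.0]
1.047 0.1 [-63.2   4.8 125.8] dist 161.8 tool delta [-62.6, -54.7, 23.2]
1.047 0 [-67.7   4.1 106. ] dist 161.8 tool delta [-46.9, -55.4, 36.1]
```

Joint 4 has hit its limit of -77 near the wrist singularity, so the hand is 21 mm high. I'll fit the arm's kinematics and see which lean can be reached at both the start and final grips.

```bash
cat > kin.py <<'E'
import numpy as np
from scipy.optimize import least_squares
from scipy.spatial.transform import Rotation as Ro
D=[([-74.255,18.312,89.639,0,72.044,-1.146],[167.068,-550.21,213.976]),
([-11.018,47.561,12.269,.019,118.226,89.153],[808.39,-145.58,391.96]),
([-10.918,50.807,12.318,.046,113.31,89.209],[849.49,-151.90,345.29]),
([-10.923,48.149,12.323,.528,78.606,89.272],[1019.93,-182.03,465.13]),
([18.597,-9.125,128.281,-37.820,29.31,-33.455],[455.35,59.05,243.49]),
([10.751,12.359,128.844,-77.005,12.554,3.183],[562.07,46.06,111.97])]
def fk(q,p):
    r0,z0,L2,L3,e3,Lt=p;q=np.radians(q);s=q[1]+q[2]
    w=np.array([r0+L2*np.sin(q[1])+L3*np.sin(s)+e3*np.cos(s),0,z0+L2*np.cos(q[1])+L3*np.cos(s)-e3*np.sin(s)])
    R1=Ro.from_euler('z',q[0]);R=R1*Ro.from_euler('y',s)*Ro.from_euler('z',q[3])*Ro.from_euler('y',q[4])*Ro.from_euler('z',q[5])
    return R1.apply(w)+Lt*R.apply([0,0,1]),R
sol=least_squares(lambda p:np.concatenate([fk(q,p)[0]-x for q,x in D]),[0,300,400,350,0,200])
P=sol.x
lo=np.array([-177.97,-48.28,12.27,-77.06,2.81,-146.56]);hi=np.array([177.97,115.42,149.76,257.06,150.46,146.56])
def ik(pos,R,q0):
    f=lambda q:np.r_[(fk(q,P)[0]-pos)/10,(fk(q,P)[1].inv()*R).as_rotvec()*20]
    s=least_squares(f,np.clip(q0,lo+.2,hi-.2),bounds=(lo,hi));return s.x,2*s.cost
def pose(lean,az,g):  # grasp point g, tool x backwards/down as now
    R=Ro.from_euler('xyz',[180,lean,az+180],degrees=True);return g+18.8*R.apply([0,0,1]),R
E
python3 - <<'E'
from kin import *
from h import ex,ey
print(P.round(1),np.abs(sol.fun).max())
O=np.array([663,-33.5])
from workcell import env
q0=np.array(env.state()['qpos'])
print(Ro.as_euler(fk(q0,P)[1],'xyz',degrees=True))
pts_={'start':(-127.3,59,104),'lift':(-112,51,156),'mid':(-85,16,156),'over':(-58,6,140),'end':(-67.7,4,104)}
for lean in(28,31,34,37,40,44,48,52):
    for br,qq in(('n',[8,15,125,-40,25,-30]),('flip',[8,15,128,220,15,70])):
        o=[]
        for n,(x,y,z) in pts_.items():
            q,e=min((ik(*pose(lean,-10.1,np.r_[O+x*ex+y*ey,z]),np.array(qq)+np.r_[0,0,0,d,0,-d]) for d in(-30,0,30)),key=lambda t:t[1]);o.append(f"{n} e{e:.2f} J4 {q[3]:.0f} J5 {q[4]:.0f} J6 {q[5]:.0f}")
        print(lean,br,' | '.join(o))
E
```

```text
[  7.6 136.6 586.8 414.4  26.5 325.7] 11.659861124815762
[-1.42312663e+02  1.18210161e-01 -9.96721580e+01]
28 n start e0.00 J4 -33 J5 17 J6 49 | lift e0.00 J4 -21 J5 25 J6 35 | mid e0.00 J4 -15 J5 24 J6 25 | over e0.00 J4 -14 J5 22 J6 23 | end e0.00 J4 -18 J5 17 J6 27
28 flip start e9.67 J4 257 J5 7 J6 119 | lift e23.28 J4 257 J5 5 J6 116 | mid e22.32 J4 257 J5 3 J6 112 | over e18.96 J4 257 J5 3 J6 111 | end e10.02 J4 257 J5 3 J6 111
31 n start e0.00 J4 -47 J5 15 J6 64 | lift e0.00 J4 -28 J5 21 J6 43 | mid e0.00 J4 -20 J5 20 J6 31 | over e0.00 J4 -19 J5 18 J6 28 | end e0.00 J4 -28 J5 12 J6 38
31 flip start e5.07 J4 257 J5 9 J6 119 | lift e15.58 J4 257 J5 7 J6 116 | mid e14.56 J4 257 J5 4 J6 112 | over e11.78 J4 257 J5 4 J6 111 | end e5.06 J4 257 J5 4 J6 111
34 n start e0.00 J4 -67 J5 13 J6 84 | lift e0.00 J4 -38 J5 18 J6 53 | mid e0.00 J4 -29 J5 16 J6 40 | over e0.00 J4 -29 J5 14 J6 38 | end e0.00 J4 -48 J5 9 J6 58
34 flip start e1.96 J4 257 J5 11 J6 120 | lift e9.45 J4 257 J5 9 J6 117 | mid e8.47 J4 257 J5 6 J6 113 | over e6.33 J4 257 J5 5 J6 111 | end e1.79 J4 257 J5 6 J6 112
37 n 
[... 949 characters left out ...]
 end e0.11 J4 224 J5 14 J6 147
48 n start e16.11 J4 -77 J5 16 J6 96 | lift e5.31 J4 -77 J5 15 J6 93 | mid e4.99 J4 -77 J5 10 J6 88 | over e6.48 J4 -77 J5 8 J6 86 | end e13.78 J4 -77 J5 7 J6 86
48 flip start e0.76 J4 234 J5 25 J6 147 | lift e0.00 J4 241 J5 19 J6 136 | mid e0.00 J4 230 J5 16 J6 142 | over e0.06 J4 224 J5 15 J6 147 | end e1.53 J4 225 J5 19 J6 147
52 n start e27.89 J4 -77 J5 17 J6 97 | lift e12.85 J4 -77 J5 16 J6 94 | mid e12.39 J4 -77 J5 10 J6 88 | over e14.71 J4 -77 J5 8 J6 86 | end e20.51 J4 150 J5 13 J6 -147
52 flip start e3.29 J4 236 J5 29 J6 147 | lift e0.06 J4 232 J5 25 J6 147 | mid e0.43 J4 226 J5 21 J6 147 | over e1.28 J4 225 J5 20 J6 147 | end e4.64 J4 226 J5 23 J6 147
```

The fitted model says a lean of about 35° can be reached throughout, where 40° can't. I'll reopen the fingers and press down towards the grip, so the joint-4 limit brings the lean down.

Emit:
arm_command(
  rows=[
    {"delta_pos": [5,-1,5],"roll": 0,"jaw": 50},
    {"delta_pos": [16,-1,17],"roll": 0,"jaw": 50},
    {"delta_pos": [16,-1,17],"roll": 0,"jaw": 50},
  ],
)

```text
time_s: 11.7
ee_pos: [562.2, 46.5, 99.0]
ee_rot: [180.0, 36.4, 170.2]
force: [-0.2, 0.2, 0.3]
gripper_width: 43.5
gripper_force: 0.0
```

Emit:
arm_command(
  rows=[
    {"delta_pos": [12,0,12],"roll": 0,"jaw": 50},
    {"delta_pos": [12,0,12],"roll": 0,"jaw": 50},
  ],
)

```text
time_s: 11.87
ee_pos: [561.6, 47.7, 90.6]
ee_rot: [-179.9, 35.6, 170.2]
force: [0.0, 0.1, -0.8]
gripper_width: 45.4
gripper_force: 0.0
```

```bash
cat > st.py <<'E'
from h import *
from workcell import env
s=env.state();R=Ro.from_euler('xyz',s['ee_rot'],degrees=True).as_matrix();np.set_printoptions(suppress=True)
print(s['time_s'],np.round(s['qpos'],1),np.round(s['ee_pos'],1),np.round(s['ee_rot'],1),s['gripper_width'],s['gripper_force'],np.round(s['force'],1))
G=s['ee_pos']-18.8*R[:,2];print('grasp screen',scr(G,np.array([663,-33.5])).round(1))
E=np.c_[np.r_[ex,0],np.r_[ey,0],[0,0,1]]
print('screen axes in tool',(R.T@E).round(3).T.tolist())
E
python3 st.py
```

```text
11.8667 [ 10.7  14.6 128.8 -77.   12.1   3.6] [561.6  47.7  90.6] [-179.9   35.6  170.2] 45.39879827195767 0.0 [ 0.   0.1 -0.8]
grasp screen [[-125.1   62.1  105.8]]
screen axes in tool [[-0.813, -0.005, 0.583], [-0.005, 1.0, 0.002], [-0.583, -0.001, -0.813]]
```

Emit:
arm_command(
  rows=[
    {"delta_pos": [0,-2,0],"roll": 0,"jaw": 40},
    {"delta_pos": [0,-2,0],"roll": 0,"jaw": 20},
    {"delta_pos": [0,-2,0],"roll": 0,"jaw": 10},
    {"delta_pos": [0,-2,0],"roll": 0,"jaw": 10},
    {"delta_pos": [0,-2,0],"roll": 0,"jaw": 10},
    {"delta_pos": [0,-2,0],"roll": 0,"jaw": 10},
    {"delta_pos": [0,-2,0],"roll": 0,"jaw": 10},
  ],
  squeeze=15,
)

```text
time_s: 12.45
ee_pos: [561.6, 45.7, 92.3]
ee_rot: [-179.9, 35.8, 170.2]
force: [0.9, -0.5, -0.0]
gripper_width: 19.7
gripper_force: 15.0
```

```bash
python3 st.py
python3 - <<'E'
from h import *
from workcell import env
s=env.state();R=Ro.from_euler('xyz',s['ee_rot'],degrees=True).as_matrix()
E=np.c_[np.r_[ex,0],np.r_[ey,0],[0,0,1]]
def knob(h,lift,above=36):
    sw=np.array([150*np.sin(h),110-150*np.cos(h)]);d=np.array([-30,10])-sw;D=np.hypot(*d);d/=D
    w=np.arcsin(lift/D);r=200*np.cos(w)-above*np.sin(w);return np.r_[sw+d*r,70+200*np.sin(w)+above*np.cos(w)],D,w
k0=knob(.349,0)[0]
for h,w in((.349,0),(.349,8),(.349,16),(.349,25),(.42,25),(.5,25),(.6,25),(.7,25),(.8,25),(.9,25),(1.0,25),(1.047,25),(1.047,12),(1.047,0)):
    k,D,a=knob(h,w);print(h,w,k.round(1),D.round(1),a.round(2),(R.T@E@(k-k0)).round(1).tolist())
E
```

```text
12.45 [ 10.4  14.4 128.8 -77.   12.    3.3] [561.6  45.7  92.3] [-179.9   35.8  170.2] 19.742686495484076 15.000119805335999 [ 0.9 -0.5 -0. ]
grasp screen [[-124.8   60.1  107.5]]
screen axes in tool [[-0.811, -0.005, 0.585], [-0.005, 1.0, 0.003], [-0.585, -0.001, -0.811]]
0.349 0 [-127.3   59.   106. ] 91.0 0.0 [0.0, 0.0, 0.0]
0.349 8 [-123.8   57.3  123.4] 91.0 0.09 [-13.0, -1.8, -12.1]
0.349 16 [-118.9   54.8  140.6] 91.0 0.18 [-27.0, -4.3, -23.1]
0.349 25 [-111.6   51.1  159.5] 91.0 0.28 [-44.0, -8.0, -34.3]
0.42 25 [-109.6   42.3  155.6] 98.4 0.26 [-43.3, -16.9, -30.0]
0.5 25 [-105.7   33.5  151.9] 106.7 0.24 [-44.2, -25.7, -24.6]
0.6 25 [-99.1  24.3 147.9] 117.1 0.22 [-47.2, -34.9, -17.5]
0.7 25 [-91.2  17.1 144.5] 127.5 0.2 [-51.7, -42.1, -10.2]
0.8 25 [-82.4  11.7 141.7] 137.7 0.18 [-57.1, -47.6, -2.9]
0.9 25 [-73.3   8.  139.3] 147.7 0.17 [-63.1, -51.3, 4.4]
1.0 25 [-64.1   5.9 137.3] 157.4 0.16 [-69.3, -53.5, 11.4]
1.047 25 [-59.8   5.3 136.5] 161.8 0.16 [-72.3, -54.1, 14.6]
1.047 12 [-64.5   4.6 120.7] 161.8 0.07 [-59.3, -54.8, 24.6]
1.047 0 [-67.7   4.1 106. ] 161.8 0.0 [-48.1, -55.2, 34.7]
```

Gripped, at 19.7 mm and 15 N. Now I'll lift off the pin.

Emit:
arm_command(
  rows=[
    {"delta_pos": [-7,-1,-6],"roll": 0,"jaw": 10},
    {"delta_pos": [-13,-2,-12],"roll": 0,"jaw": 10},
    {"delta_pos": [-20,-3,-18],"roll": 0,"jaw": 10},
    {"delta_pos": [-27,-4,-23],"roll": 0,"jaw": 10},
    {"delta_pos": [-36,-6,-29],"roll": 0,"jaw": 10},
    {"delta_pos": [-44,-8,-34],"roll": 0,"jaw": 10},
    {"delta_pos": [-44,-8,-34],"roll": 0,"jaw": 10},
    {"delta_pos": [-44,-8,-34],"roll": 0,"jaw": 10},
  ],
)

```text
time_s: 13.12
ee_pos: [575.3, 35.0, 145.0]
ee_rot: [-180.0, 35.7, 170.1]
force: [0.4, 0.6, -3.1]
gripper_width: 21.4
gripper_force: 14.9
```

```bash
python3 st.py
python3 - <<'E'
from workcell import env
import cv2,numpy as np
a=env.grab_frame("wrist")['img'];f=env.grab_frame("top");b=f['img']
cv2.imwrite("pics/w3.png",np.hstack([cv2.resize(a[100:350,120:520],(400,300)),cv2.resize(b[120:270,230:430],(400,300),interpolation=cv2.INTER_CUBIC)]))
E
```

```text
13.1167 [  8.5  10.  123.5 -41.7  16.1 -34.4] [575.3  35.  145. ] [-180.    35.7  170.1] 21.356617641655944 14.861158579587936 [ 0.4  0.6 -3.1]
grasp screen [[-109.4   52.   160.2]]
screen axes in tool [[-0.812, -0.004, 0.584], [-0.003, 1.0, 0.002], [-0.584, -0.0, -0.812]]
```

View pics/w3.png

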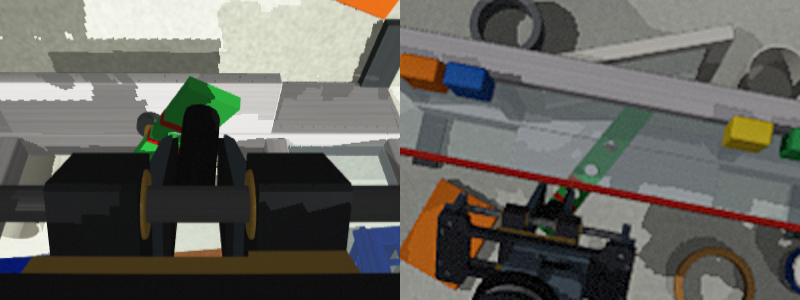

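The wrist view shows the bar raised clear and held between the fingers. I'll swing the hatch out, with the lift tapering to 22 mm at hole c.

Emit:
arm_command(
  rows=[
    {"delta_pos": [1,-5,2],"roll": 0,"jaw": 10},
    {"delta_pos": [1,-9,4],"roll": 0,"jaw": 10},
    {"delta_pos": [0,-14,7],"roll": 0,"jaw": 10},
    {"delta_pos": [0,-18,10],"roll": 0,"jaw": 10},
    {"delta_pos": [-1,-23,13],"roll": 0,"jaw": 10},
    {"delta_pos": [-3,-27,17],"roll": 0,"jaw": 10},
    {"delta_pos": [-5,-31,20],"roll": 0,"jaw": 10},
    {"delta_pos": [-8,-34,24],"roll": 0,"jaw": 10},
    {"delta_pos": [-10,-37,28],"roll": 0,"jaw": 10},
    {"delta_pos": [-13,-40,31],"roll": 0,"jaw": 10},
    {"delta_pos": [-15,-41,35],"roll": 0,"jaw": 10},
    {"delta_pos": [-17,-43,40],"roll": 0,"jaw": 10},
    {"delta_pos": [-17,-43,40],"roll": 0,"jaw": 10},
    {"delta_pos": [-17,-43,40],"roll": 0,"jaw": 10},
  ],
)

```text
time_s: 14.38
ee_pos: [605.6, -13.8, 122.9]
ee_rot: [-179.9, 35.8, 170.2]
force: [0.1, 0.2, -1.4]
gripper_width: 19.3
gripper_force: 15.0
```

```bash
python3 st.py
python3 - <<'E'
from workcell import env
import cv2,numpy as np
s=env.state()
f=env.grab_frame("scene");np.savez("s4.npz",**f);g=env.grab_frame("top");np.savez("t4.npz",**g)
w=env.grab_frame("wrist");np.savez("w4.npz",ee_pos=s['ee_pos'],ee_rot=s['ee_rot'],**w)
a=cv2.resize(f['img'][120:270,240:400],(400,375),interpolation=cv2.INTER_CUBIC);b=cv2.resize(g['img'][120:270,260:420],(400,375),interpolation=cv2.INTER_CUBIC)
cv2.imwrite("pics/c4.png",np.hstack([a,b]))
E
```

```text
14.3833 [  1.2  14.  122.4 -37.8  10.5 -43.8] [605.6 -13.8 122.9] [-179.9   35.8  170.2] 19.293818789898356 14.999419301748276 [ 0.1  0.2 -1.4]
grasp screen [[-71.    9.3 138.1]]
screen axes in tool [[-0.811, -0.005, 0.585], [-0.005, 1.0, 0.002], [-0.585, -0.001, -0.811]]
```

View pics/c4.png

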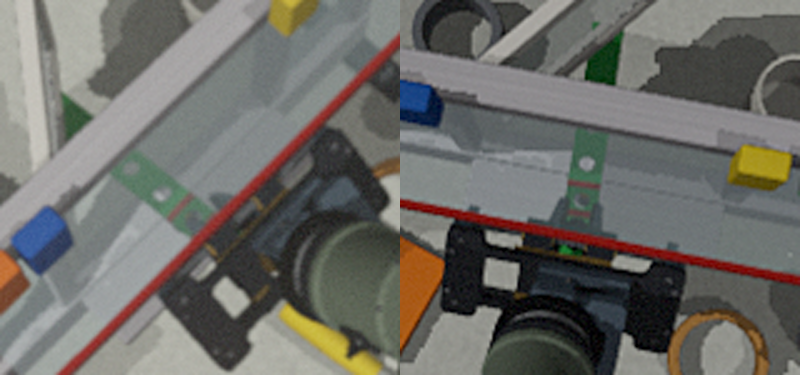

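The hatch has swung out. In the top view hole c, between its red bands, is at crop (580,200), and the pin should be near crop (584,189). I'll measure the remaining offset from the bands.

Run:
```python
from h import *
g=dict(np.load("t4.npz"));T0=dict(np.load("top0.npz"))
O=np.array([663,-33.5])
hsv=cv2.cvtColor(g['img'],cv2.COLOR_BGR2HSV).astype(int)
roi=[(u,v) for v in range(188,212) for u in range(322,345)]
b=g['img'].astype(int)
red=[(u,v) for u,v in roi if b[v,u,2]-b[v,u,1]>15 and b[v,u,2]-b[v,u,0]>15]
red=np.array(red);print(len(red));
m=np.zeros((400,640),np.uint8);m[red[:,1],red[:,0]]=1
n,l,st,c=cv2.connectedComponentsWithStats(m,connectivity=8);print(np.c_[st,c][1:].round(1).tolist())
pin=pts(T0,[(333.5,195.75)],90)[0]
print('pin',scr(pin,O).round(1))
for i in range(1,n):print(scr(pts(g,[c[i]],100),O).round(1),scr(pts(g,[c[i]],94),O).round(1))
# brass-ish pixels now
br=[(u,v) for u,v in roi if b[v,u,2]-b[v,u,0]>25 and 5<b[v,u,1]-b[v,u,0] and b[v,u,2]>b[v,u,1]];print('brass',br[:20])
```

```text
37
[[327.0, 192.0, 13.0, 3.0, 21.0, 332.5, 193.2], [328.0, 204.0, 8.0, 3.0, 12.0, 331.1, 204.8], [322.0, 211.0, 4.0, 1.0, 4.0, 323.5, 211.0]]
pin [[-30.9   9.2  90. ]]
[[-27.3  12.1 100. ]] [[-26.3  12.3  94. ]]
[[-53.4  10.2 100. ]] [[-52.7  10.4  94. ]]
[[-70.2  24.1 100. ]] [[-69.6  24.4  94. ]]
brass []
```

Emit:
arm_command(
  rows=[
    {"delta_pos": [-2,-1,2],"roll": 0,"jaw": 10},
    {"delta_pos": [-4,-1.5,5],"roll": 0,"jaw": 10},
    {"delta_pos": [-6,-2,8],"roll": 0,"jaw": 10},
    {"delta_pos": [-8,-3,10],"roll": 0,"jaw": 10},
    {"delta_pos": [-8,-3,10],"roll": 0,"jaw": 10},
    {"delta_pos": [-8,-3,10],"roll": 0,"jaw": 10},
  ],
)

```text
time_s: 15.03
ee_pos: [616.9, -18.7, 119.2]
ee_rot: [-179.9, 35.7, 170.2]
force: [-0.2, 1.0, 0.0]
gripper_width: 19.5
gripper_force: 15.0
```

```bash
python3 st.py
python3 - <<'E'
from h import *
from workcell import env
O=np.array([663,-33.5])
g=env.grab_frame("top");np.savez("t5.npz",**g);f=env.grab_frame("scene")
b=g['img'].astype(int)
m=np.zeros((400,640),np.uint8);r=b[180:212,322:345];m[180:212,322:345]=(r[...,2]-r[...,1]>15)&(r[...,2]-r[...,0]>15)
n,l,st,c=cv2.connectedComponentsWithStats(m,connectivity=8)
for i in range(1,n):print(st[i].tolist(),c[i].round(1),scr(pts(g,[c[i]],98),O).round(1))
A=cv2.resize(f['img'][170:250,280:360],(400,400),interpolation=cv2.INTER_CUBIC);B=cv2.resize(g['img'][150:230,290:370],(400,400),interpolation=cv2.INTER_CUBIC)
cv2.imwrite("pics/c5.png",np.hstack([A,B]))
E
```

```text
15.0333 [  0.5  15.2 121.3 -36.4  10.2 -45.7] [616.9 -18.7 119.2] [-179.9   35.7  170.2] 19.457758113196427 15.020415186882019 [-0.2  1.   0. ]
grasp screen [[-59.    6.4 134.5]]
screen axes in tool [[-0.812, -0.005, 0.584], [-0.005, 1.0, 0.003], [-0.584, -0.001, -0.812]]
[327, 188, 13, 2, 22] [333.8 188.4] [[-15.6  11.4  98. ]]
[330, 200, 9, 1, 9] [334. 200.] [[-41.3   6.   98. ]]
[322, 211, 3, 1, 3] [323. 211.] [[-70.2  25.3  98. ]]
```

View pics/c5.png

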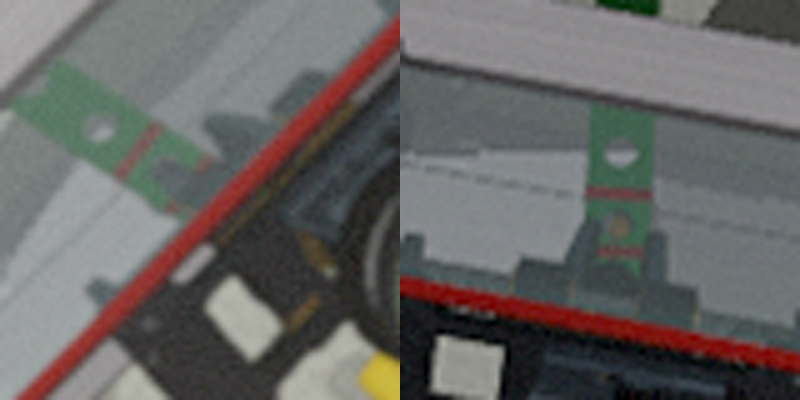

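The top view shows the brass pin inside hole c at (620,227), between bands at y = 193 and 253, so I'll lower the stay along its arc.

Emit:
arm_command(
  rows=[
    {"delta_pos": [3,0,2],"roll": 0,"jaw": 10},
    {"delta_pos": [6,0,5],"roll": 0,"jaw": 10},
    {"delta_pos": [10,-0.5,8],"roll": 0,"jaw": 10},
    {"delta_pos": [13,-1,11],"roll": 0,"jaw": 10},
    {"delta_pos": [16,-1,13],"roll": 0,"jaw": 10},
    {"delta_pos": [19,-1,16],"roll": 0,"jaw": 10},
    {"delta_pos": [21,-1,17.5],"roll": 0,"jaw": 10},
    {"delta_pos": [21,-1,17.5],"roll": 0,"jaw": 10},
    {"delta_pos": [21,-1,17.5],"roll": 0,"jaw": 10},
  ],
)

```text
time_s: 15.88
ee_pos: [610.1, -18.5, 93.3]
ee_rot: [-180.0, 35.8, 170.2]
force: [0.4, -0.2, 1.1]
gripper_width: 19.6
gripper_force: 15.0
```

```bash
python3 st.py
```

```text
15.8833 [  0.5  17.1 123.9 -59.4   7.  -22.4] [610.1 -18.5  93.3] [-180.    35.8  170.2] 19.63314109987641 15.000530630350113 [ 0.4 -0.2  1.1]
grasp screen [[-65.7   5.4 108.6]]
screen axes in tool [[-0.811, -0.005, 0.585], [-0.004, 1.0, 0.003], [-0.585, -0.0, -0.811]]
```

The stay is seated: the grip height is 108.6 and the force is low. I'll let go and back out along the tool axis.

Emit:
arm_command(
  rows=[
    {"delta_pos": [0,0,0],"roll": 0,"jaw": 30},
    {"delta_pos": [0,0,0],"roll": 0,"jaw": 45},
    {"delta_pos": [0,0,0],"roll": 0,"jaw": 55},
    {"delta_pos": [0,0,0],"roll": 0,"jaw": 55},
    {"delta_pos": [0,0,0],"roll": 0,"jaw": 55},
    {"delta_pos": [0,0,-15],"roll": 0,"jaw": 55},
    {"delta_pos": [0,0,-35],"roll": 0,"jaw": 55},
    {"delta_pos": [0,0,-60],"roll": 0,"jaw": 55},
    {"delta_pos": [0,0,-90],"roll": 0,"jaw": 55},
    {"delta_pos": [0,0,-120],"roll": 0,"jaw": 55},
    {"delta_pos": [0,0,-150],"roll": 0,"jaw": 55},
    {"delta_pos": [0,0,-150],"roll": 0,"jaw": 55},
  ],
)

```text
time_s: 16.88
ee_pos: [523.4, -2.9, 219.9]
ee_rot: [179.9, 36.2, 170.2]
force: [1.2, -1.0, 0.7]
gripper_width: 50.1
gripper_force: 0.0
```

```bash
python3 st.py
python3 - <<'E'
from workcell import env
import cv2,numpy as np
from h import *
s=env.state();w=env.grab_frame("wrist");g=env.grab_frame("top")
f=wrist(dict(w,ee_pos=s['ee_pos'],ee_rot=s['ee_rot']))
u=mask(f,(50,120,50),(75,255,255));P=pts(f,u);q=scr(P,np.array([663,-33.5]));k=(abs(q[:,1])<80)&(q[:,0]>-110)&(q[:,0]<-20)&(q[:,2]>40)
print('green z',k.sum(),np.percentile(q[k,2],[5,50,95]).round(1),q[k].min(0).round())
cv2.imwrite("pics/fin.png",np.hstack([cv2.resize(w['img'][60:360,120:520],(400,300)),cv2.resize(g['img'][110:290,220:460],(400,300),interpolation=cv2.INTER_CUBIC)]))
E
```

```text
16.8833 [  3.3  -1.2 123.  -19.1  23.8 -61.8] [523.4  -2.9 219.9] [179.9  36.2 170.2] 50.11508229941212 0.0 [ 1.2 -1.   0.7]
grasp screen [[-153.9    5.5  235.1]]
screen axes in tool [[-0.807, -0.006, 0.591], [-0.004, 1.0, 0.005], [-0.591, 0.002, -0.807]]
green z 600 [71.6 75.7 77. ] [-86. -12.  69.]
```

View pics/fin.png

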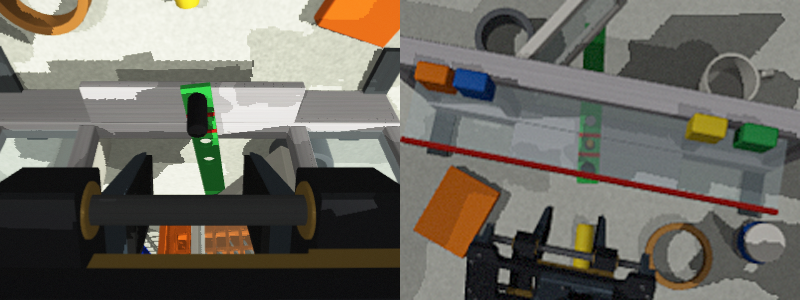

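The stay is level, with its top at 76 mm, and the pin is between the red bands. The hatch is wide open, the bystanders are in place and the hand is clear, so I'm handing in.

```bash
python3 -c "
from workcell import env
print(env.job_done())"
```

```text
the job is handed in; nothing more can be done
None
```

The job is handed in: the stay lies level with its red-marked hole over the pin, the hatch is wide open, the knob is released, and the tape, pack, tub and screwdriver look unmoved in the last pictures.

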